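# Hold the sieve basket over the open jar

### The arm

A 6-joint arm with a two-finger parallel gripper is mounted at the origin on the work surface. World frame = base frame: x ahead of the robot, y to its left, z up, the work surface at z = 0. Lengths are in mm, angles in rad, forces in N, time in s.
With the tool pointing down it reaches from about 325 to 900 mm from the base axis. Payload 3.5 kg.
Tool frame: the origin (TCP) lies midway between the tips of the shut fingers; the grasp point (between the pads) lies 19 mm behind it; z points along the fingers, y is the line along which they close (so a half turn about z gives the same grasp; the last joint's range is limited). The gripper opens to 85 mm and grips with 20 to 120 N. Pads are 22 mm wide; open, the fingers measure 114 mm over their backs; the gripper's body (76 mm by 85 mm) begins 54 mm behind the grasp point. The pads swing forward as they close: fully open they stand 13 mm farther back than shut.
Start: joints at [1.05, 0.276, -0.026, 1.268, 0, 1.467], TCP at [253.6, 571.235, 231.313] pointing down, gripper open.
Joint ranges: [-3.12, 3.12], [-0.85, 1.88], [-1.08, 1.24], [-1.95, 2.15], [-1.57, 1.53], [-3.14, 3.14]. Speed limits (rad/s): [2.57, 2.57, 3.14, 3.14, 3.14, 3.14].

### API

Orientations are given as a rotation vector (axis times angle).
In Python, from cell import r, viewer gives the robot as it stands. Calls block until the motion is done:
- r.reach(position, orientation): joint-space move of the TCP to a pose.
- r.move_straight(position, rotation=None, feed=150, max_force=None): straight line of the TCP; rotation=None keeps the orientation; feed is the mean speed in mm/s. With max_force (N) it stops when the force on the tool has changed by that much, and returns True; else False.
- r.goto_joints(angles): joint-space move.
- r.command_gripper(opening, squeeze=None): finger opening in mm; squeeze is the grip in N (None keeps the last); returns when the fingers have stopped.
- r.wait(seconds).
- r.inverse_kinematics(position, orientation): joint angles nearest the present ones, or None.
- viewer.get_image(name): name is "scene" or "side" or "wrist"; returns the picture (420x560x3 uint8, blue, green, red); there is no depth.
- viewer.camera_info(name): a dict with "camera_matrix" (3x3 intrinsics, pixels), "dist_coeffs" ([k1, k2, p1, p2, k3] as OpenCV has them; the pictures are not rectified), "rvec" (rotation vector, rad) and "tvec" (3), from world to camera coordinates, as OpenCV has them. Camera axes: x right, y down, z forward; pixel columns grow to the right and rows downward; lengths in mm; the calibration is good to about 2 mm. A picture is of the moment at which its call begins: read the wrist's pose just before it. camera_info takes no time and is no camera call; for the wrist camera it gives the pose at the moment of the call.
A pose or a line that the arm cannot do raises r.Unreachable and nothing moves.
- r.finish_job(): hands the job in; it is judged then, once.
Readings, each from a call of its own:
- r.current_time_s(): time.
- r.current_joint_pos(): joint angles.
- r.current_qvel(): joint speeds.
- r.current_effort(): joint torques, N m.
- r.current_tool_pos(): TCP position.
- r.current_tool_rot(): TCP orientation.
- r.current_contact_force(): force on the tool from outside, world axes, zero at the start.
- r.current_ft_torque(): the same for the moment, N m.
- r.current_gripper_width(): finger opening in mm.
- r.current_finger_force(): force on a finger pad.
Only numpy, scipy, OpenCV 4.12 (cv2) and the standard library are available. Lean on these libraries where they do the work, as an engineer would, in place of code of your own. Each camera call takes 0.05 s, during which the arm holds its last target. There are 200 camera calls.

### The job

Take the little steel sieve basket off its hook by the wooden grip, carry it across with its bottom higher than the lids of the closed jars, and hold it level and centred just above the mouth of the one open jar, its bottom about a finger's breadth (roughly 15 mm) above the rim and not touching, ready for beans to be sifted through. Do not let the basket bump the jars or the crate, leave the jars and the loose lid where they are, and finish holding the basket still there: do not put it down or let go.

Things in the scene. Friction and masses are not known exactly. Their poses are not given: they have to be found in the camera images.
- basket: loose steel sieve basket, 90 g: tapering cup 40 mm high, 44 mm across at the bottom, 58 at the rim; a rigid 5 mm wire arch, 62 mm wide, in its y-z plane, rises from the rim to an apex 112 mm above the bottom; on the apex stands a pale wooden grip. Origin: centre of the cup's underside, z up. It starts hanging upright on the hook by the underside of its apex, free to swing
- basket_grip (a point): middle of the basket's upright round wooden grip (18 mm across, from 114 to 154 mm above the basket's underside), on its axis, 136 mm above the underside; it stands clear above the hook arm. Inside the arch the hook arm has some 65 mm of clear height between the apex and the cup's rim
- stand: fixed hook stand: dark round base 120 mm across, 12 mm thick; 12 mm post at its centre, 212 mm high; hook arm of 8 mm rod, centre at 180 mm height, runs level 90 mm from the post along the stand's -x, then turns up. The basket hangs about 55 mm out from the post: it must rise 25 to 55 mm, move out along the stand's -x until its cup is past the tip, and only then rise more. Origin: under the base
- hook_tip (a point): top of the hook's upturned end, 96 mm out from the post axis along the stand's -x, 204 mm above the table (20 mm above the top of the level arm)
- crate: fixed low wooden crate, 210 x 210 x 70 mm, walls and crossed dividers 8 mm, floor 8 mm thick, four cells with one jar standing in each, cell centres about 50 mm from the middle each way. Origin: centre of its underside
- open_jar: the only jar without a lid: loose empty clear glass jar 80 mm across, 100 mm high, with a steel screw band around its open mouth, 0.3 kg, standing in any of the four cells. Origin: centre of its underside
- open_jar_mouth (a point): centre of the open jar's mouth at rim height, 100 mm above the jar's underside, 108 mm above the table; the opening is 66 mm across
- white_jar: closed glass jar of white beans, 82 mm across, 145 mm high (top 153 mm above the table), steel lid, 0.5 kg, loose in a crate cell. Origin: centre of its underside
- brown_jar: closed jar of brown beans, same size, steel lid
- yellow_jar: closed jar of yellow beans, same size, brass lid
- spare_lid: brass-coloured screw lid, 82 mm across, 17.5 mm high, lying loose on the table; not needed. Origin: centre of its underside

How it is judged (in metres and radians):
On the way:
1. the basket is lifted up and off the hook, touching the stand no more, and raised until its bottom is above the lids of the closed jars (contact force between basket and stand below 0.05 N and contact force between basket and the fingers above 0.5 N and height (world z) of basket above 0.153 m), for 0.1 s.
At the end, for the whole second after the job is handed in: the basket is held in the fingers, still and level (within 8 degrees), its underside 5 to 30 mm above the open jar's rim and its centre within 11 mm of the mouth's centre sideways, touching nothing else; all jars and the spare lid within 15 mm of where they started and the jars upright (horizontal distance between basket and open_jar_mouth below 0.011 m and z of basket in the frame of open_jar_mouth between 0.005 and 0.03 m and angle between basket's own z axis and vertical below 0.14 rad and linear speed of basket below 0.02 m/s and contact force between basket and the fingers above 0.5 N and contact force between basket and open_jar below 0.05 N and contact force between basket and white_jar below 0.05 N and contact force between basket and brown_jar below 0.05 N and contact force between basket and yellow_jar below 0.05 N and contact force between basket and crate below 0.05 N and contact force between basket and stand below 0.05 N and contact force between basket and spare_lid below 0.05 N and distance of each of open_jar, white_jar, brown_jar, yellow_jar, spare_lid from where it was at the start of the episode below 0.015 m and angle between each of open_jar, white_jar, brown_jar, yellow_jar's own z axis and vertical below 0.1 rad); the arm keeps its last pose, push and grip.
It fails at once if the basket bumps a jar or the crate (over 1 N) (contact force between basket and open_jar above 1 N or contact force between basket and white_jar above 1 N or contact force between basket and brown_jar above 1 N or contact force between basket and yellow_jar above 1 N or contact force between basket and crate above 1 N).
It fails at once if a jar or the spare lid is moved more than 15 mm (distance of any of open_jar, white_jar, brown_jar, yellow_jar, spare_lid from where it was at the start of the episode above 0.015 m).
It also fails if it takes over 40 s, if anything falls off the work surface, if the arm or the gripper's body presses on something with over 40 N, if the wrist force passes 120 N, or if a joint passes its speed limit or range.

## Working session

There is one attempt and no reset: what is moved stays moved. The work goes in short steps, each a Python script; the robot and the scene stay as the last script left them, time stands still between calls to the robot, and variables do not carry over. Pictures are saved under pics/ and viewed, at most 10 in all, crops included, and the job is handed in when it is done.

```bash
mkdir -p pics; python3 - <<'E'
from cell import r, viewer
import cv2
for n in ("scene","side"):
    im=viewer.get_image(n); cv2.imwrite(f"pics/{n}0.png",cv2.resize(im,(800,600),interpolation=cv2.INTER_CUBIC))
    cv2.imwrite(f"pics/{n}_raw.png",im)
    c=viewer.camera_info(n); print(n,{k:__import__('numpy').round(v,3).tolist() for k,v in c.items() if k!='x'})
print(r.current_tool_rot(),r.current_time_s())
E
```

```text
scene {'camera_matrix': [[476.651, 0.0, 289.766], [0.0, 476.651, 211.962], [0.0, 0.0, 1.0]], 'dist_coeffs': [-0.153, 0.0, 0.0, 0.0, 0.0], 'rvec': [2.556, 0.528, -0.149], 'tvec': [-590.3, -81.254, 1097.74]}
side {'camera_matrix': [[502.412, 0.0, 274.204], [0.0, 502.412, 206.664], [0.0, 0.0, 1.0]], 'dist_coeffs': [0.041, 0.0, 0.0, 0.0, 0.0], 'rvec': [2.344, 0.859, -0.277], 'tvec': [-508.17, -182.069, 1331.575]}
[-6.51338937e-01 -3.07267997e+00  3.05069067e-03] 0.1
```

View pics/scene0.png

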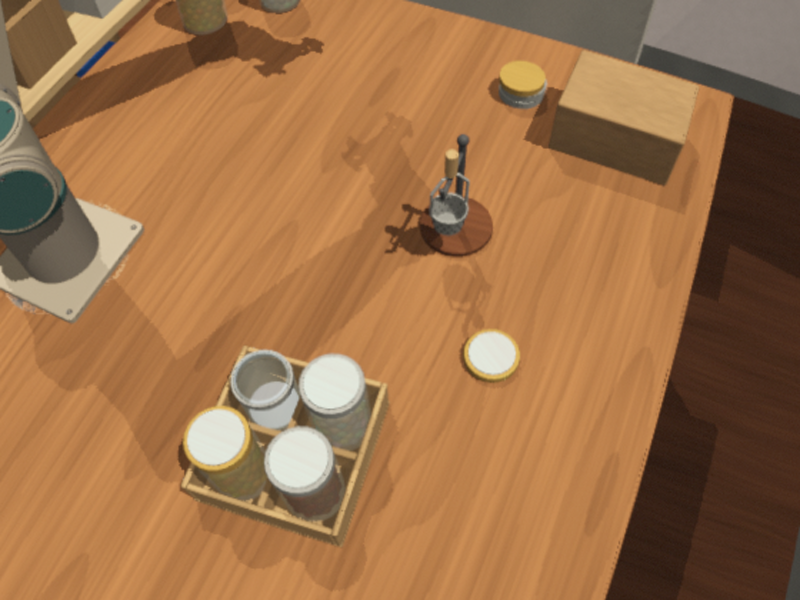

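View pics/side0.png

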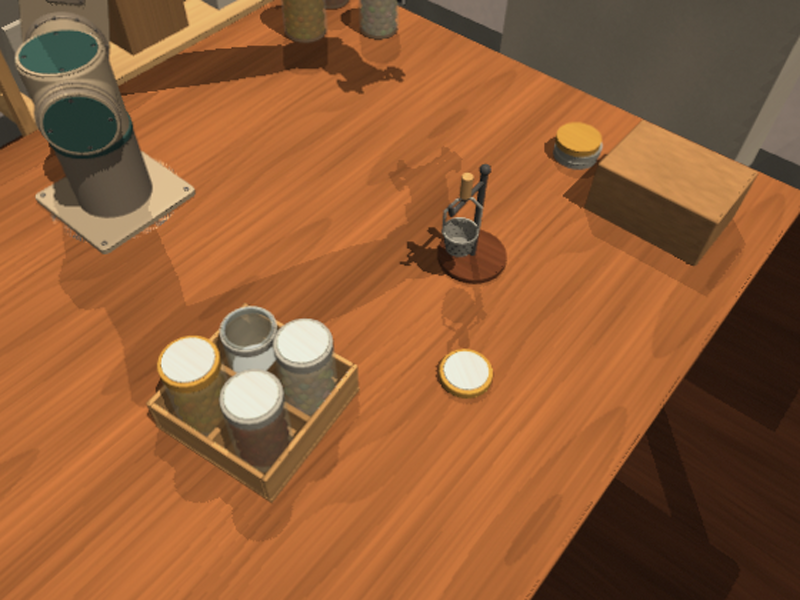

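The scene picture shows the stand at about (455,195) with the basket hanging toward the lower left of it, and the open jar in the crate's upper-left cell at (263,380). The side picture has them at (470,220) and (248,335). I'll enlarge both.

```bash
python3 - <<'E'
import cv2,numpy as np
t=[]
for n,pts in (("scene",[(268,88),(138,230)]),("side",[(280,107),(130,200)])):
    im=cv2.imread(f"pics/{n}_raw.png")
    t.append(np.hstack([cv2.resize(im[y:y+100 if False else y+75+25*0+0*x,x:x+100],(400,300),interpolation=cv2.INTER_CUBIC) for x,y in pts]))
    # crop origin pts, scale 4
cv2.imwrite("pics/crop1.png",np.vstack(t))
E
```

```text
(no output)
```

View pics/crop1.png

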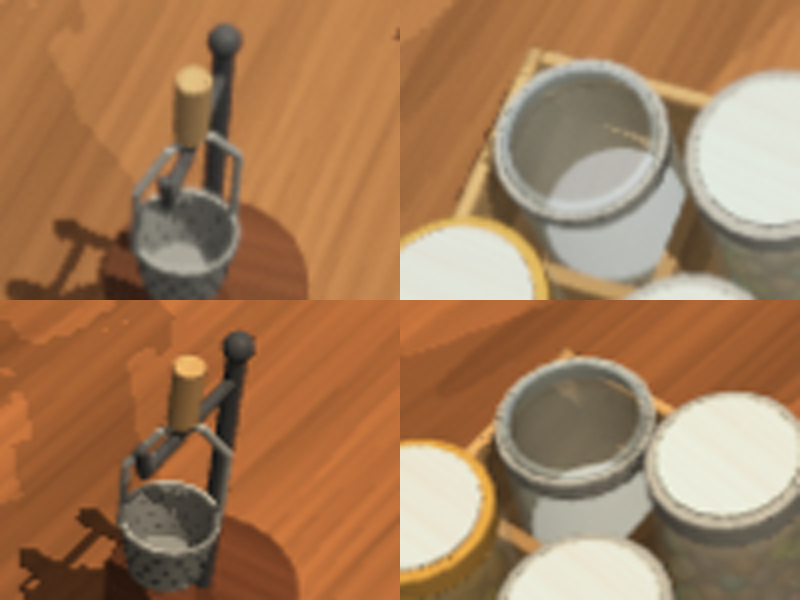

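```bash
cat > tri.py <<'E'
import cv2,numpy as np
from cell import viewer
def ray(n,px):
    c=viewer.camera_info(n); R=cv2.Rodrigues(np.array(c['rvec'],float))[0]
    p=cv2.undistortPoints(np.array([[px]],float),np.array(c['camera_matrix']),np.array(c['dist_coeffs']))[0,0]
    d=R.T@np.array([p[0],p[1],1]); return -R.T@np.array(c['tvec'],float).ravel(), d/np.linalg.norm(d)
def tri(obs):
    A=0;b=0;rs=[ray(n,p) for n,p in obs]
    for o,d in rs: P=np.eye(3)-np.outer(d,d);A=A+P;b=b+P@o
    X=np.linalg.solve(A,b); return X,[np.linalg.norm(np.cross(d,X-o)) for o,d in rs]
def atz(n,p,z):
    o,d=ray(n,p); return (o+d*(z-o[2])/d[2])
E
python3 - <<'E'
from tri import *
np.set_printoptions(precision=1,suppress=True)
O={"scene":[(268,88),(138,230)],"side":[(280,107),(130,200)]}
def px(n,k,u,v): return ((u+.5)/4-.5+O[n][k][0],(v+.5)/4-.5+O[n][k][1])
for name,k,a,b,z in [("griptop",0,(193,73),(188,63),231),("gripbot",0,(192,143),(184,127),191),("ball",0,(225,40),(238,47),212),("tip",0,(167,185),(147,155),204),("mouth",1,(181,140),(176,120),108)]:
    pa,pb=px("scene",k,*a),px("side",k,*b)
    print(name,*tri([("scene",pa),("side",pb)]),"@z",atz("scene",pa,z)[:2],atz("side",pb,z)[:2])
E
```

```text
griptop [586.6 256.7 228.6] [np.float64(0.8286382315752785), np.float64(0.8286382315753428)] @z [587.3 255.6] [588.2 253.2]
gripbot [590.  253.8 185.2] [np.float64(0.8142879294864552), np.float64(0.8142879294866732)] @z [591.7 247.8] [593.  249.6]
ball [585.  308.2 202.9] [np.float64(0.1499019756674632), np.float64(0.1499019756674029)] @z [587.7 299.8] [590.1 299. ]
tip [590.2 219.9 189.9] [np.float64(0.7645700624988876), np.float64(0.7645700624988886)] @z [594.3 207.8] [597.8 208.8]
mouth [470.6 -91.9 107.7] [np.float64(1.0607093114547321), np.float64(1.0607093114546382)] @z [470.4 -93. ] [471.  -90.9]
```

```bash
cat > ori.py <<'E'
import numpy as np
from scipy.spatial.transform import Rotation as Ro
def ori(psi):
    y=np.array([np.cos(psi),np.sin(psi),0]);z=np.array([0,0,-1.]);x=np.cross(y,z)
    return Ro.from_matrix(np.c_[x,y,z]).as_rotvec()
E
python3 - <<'E'
from cell import r,viewer
from ori import *
import cv2
for psi in (0.06,0.06+np.pi):
    print(psi,*[np.round(q,2) if (q:=r.inverse_kinematics(p,ori(psi))) is not None else None for p in ([590,250,330],[590,250,197],[470,-92,320])])
from scipy.spatial.transform import Rotation as Ro
qs=[(r.inverse_kinematics([590,250,330],ori(p)),p) for p in (0.06,0.06+np.pi)]
q,p=min([a for a in qs if a[0] is not None],key=lambda a:abs(a[0][5]))
r.reach([590,190,340],ori(p)); print(p,r.current_joint_pos(),r.current_tool_pos())
cv2.imwrite("pics/w_raw.png",im:=viewer.get_image("wrist")); cv2.imwrite("pics/w1.png",cv2.resize(im,(800,600)))
cv2.imwrite("pics/s2.png",viewer.get_image("side"))
E
```

```text
0.06 [0.3  0.27 0.18 1.47 0.   1.81] [ 0.3   0.32 -0.04  1.21  0.    1.81] [-0.33 -0.02 -0.18  1.41  0.    1.18]
3.201592653589793 [ 0.3   0.27  0.18  1.47  0.   -1.33] [ 0.3   0.32 -0.04  1.21  0.   -1.33] [-0.33 -0.02 -0.18  1.41  0.   -1.96]
3.201592653589793 [ 2.07854962e-01  2.34075787e-01  1.44075957e-01  1.48106902e+00
  1.53234014e-04 -1.42325450e+00] [589.78714001 190.35113789 339.85062736]
```

View pics/w1.png

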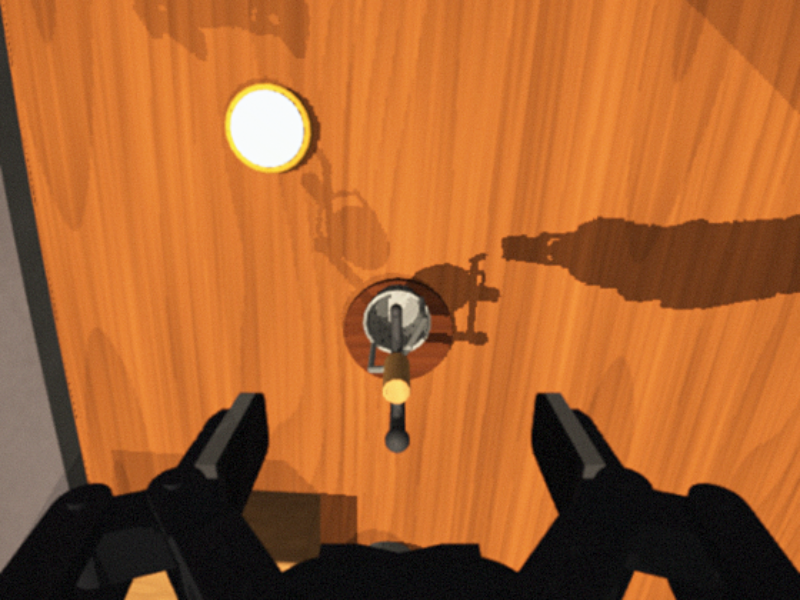

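The wrist picture shows the grip top at (397,391), the post ball at (397,440) and the hook tip at (396,308), with the hook running straight up the image. Next I'll turn these into positions, plus the arch shoulders to get the basket's yaw.

```bash
python3 - <<'E'
from tri import *
np.set_printoptions(precision=1,suppress=True)
w=lambda u,v:((u+.5)*.7-.5,(v+.5)*.7-.5)
O={"scene":(268,88),"side":(280,107)}
s=lambda n,u,v:((u+.5)/4-.5+O[n][0],(v+.5)/4-.5+O[n][1])
for nm,u,a,b,z in [("grip",(397,391),(193,73),(188,63),231),("ball",(397,440),(225,40),(238,47),212),("tip",(396,308),(167,182),(147,153),204)]:
    print(nm,atz("wrist",w(*u),z),*tri([("wrist",w(*u)),("scene",s("scene",*a)),("side",s("side",*b))]))
print("shL",*tri([("scene",s("scene",137,190)),("side",s("side",125,160))]))
print("shR",*tri([("scene",s("scene",241,155)),("side",s("side",232,155))]))
E
```

```text
grip [586.  251.4 231. ] [587.1 253.6 230.6] [np.float64(2.065002330064301), np.float64(1.7662671757668136), np.float64(0.7546642424406994)]
ball [583.2 300.6 212. ] [583.4 310.5 199.9] [np.float64(1.1354766401815766), np.float64(0.8903664165853585), np.float64(0.35461907304808576)]
tip [589.3 207.6 204. ] [591.8 212.7 198.3] [np.float64(3.8022425028838303), np.float64(1.0560805189506175), np.float64(2.9130872309926614)]
shL [571.3 228.6 167.5] [np.float64(0.5557935800328504), np.float64(0.5557935800328591)]
shR [608.  278.7 157.6] [np.float64(0.3164590913304788), np.float64(0.31645909133041544)]
```

```bash
python3 - <<'E'
from cell import r,viewer
from ori import *
import cv2
o=ori(0.06+np.pi)
r.command_gripper(60)
r.move_straight([588,253,320],o,feed=120)
print(r.move_straight([588,253,197],feed=60,max_force=8),r.current_tool_pos())
r.command_gripper(0,60); print(r.current_gripper_width(),r.current_finger_force(),r.current_contact_force(),r.current_time_s())
im=viewer.get_image("side");im2=viewer.get_image("scene")
cv2.imwrite("pics/g.png",np.hstack([cv2.resize(im[90:210,265:365],(400,480)),cv2.resize(im2[70:190,255:355],(400,480))]))
E
```

```text
False [588.21232916 253.04338339 197.37865767]
16.648894403135117 58.42126429080963 [ 0.40466622 -0.28551265  0.77745141] 6.3917
```

View pics/g.png

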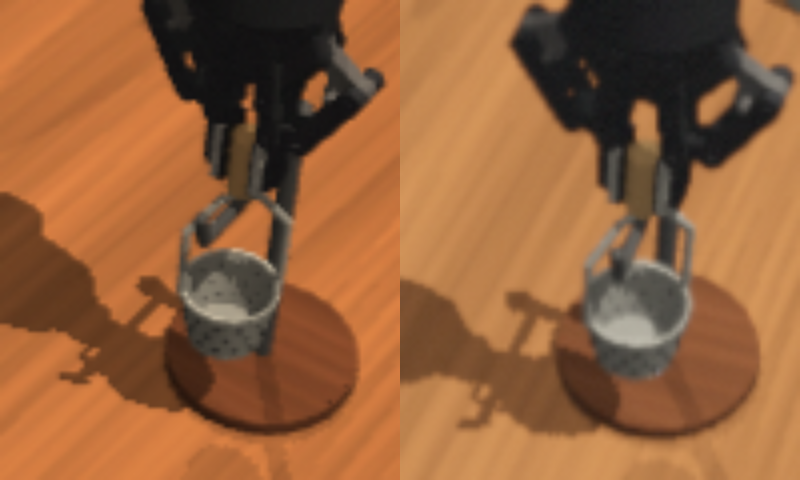

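The grip sits between the pads (opening 16.6 mm) and the basket still hangs on the hook. Next: lift, slide out along the hook, then raise.

```bash
python3 - <<'E'
from cell import r,viewer
from ori import *
import cv2
p=r.current_tool_pos()
print(r.move_straight(p+[0,0,38],feed=50,max_force=10),r.current_contact_force())
p=np.array(r.current_tool_pos())
print(r.move_straight(p+[6.,-98,0],feed=60,max_force=6),r.current_contact_force(),r.current_gripper_width(),r.current_tool_pos(),r.current_time_s())
im=viewer.get_image("side");im2=viewer.get_image("scene")
cv2.imwrite("pics/g2.png",np.hstack([cv2.resize(im[90:240,225:350],(400,480)),cv2.resize(im2[70:220,220:345],(400,480))]))
E
```

```text
False [-0.89251569 -0.33278401 -0.27888698]
False [ 0.30579917  0.86947813 -1.62682014] 16.659110873065384 [593.89278682 155.24463399 234.82874701] 9.2
```

View pics/g2.png

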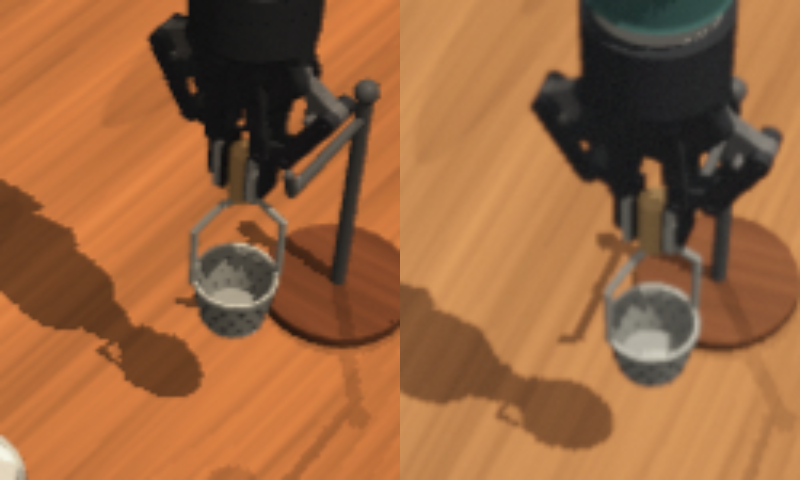

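The basket is off the hook and hangs level, clear of the tip. Now I'll raise it, cross over to the jar, and check before lowering.

```bash
python3 - <<'E'
from cell import r,viewer
import numpy as np, cv2
p=np.array(r.current_tool_pos())
r.move_straight([p[0],p[1],315],feed=80)
r.move_straight([470.6,-92,315],feed=130)
r.wait(.5)
print(r.current_tool_pos(),r.current_tool_rot(),r.current_gripper_width(),r.current_time_s())
im=viewer.get_image("side");im2=viewer.get_image("scene")
cv2.imwrite("pics/side3.png",im);cv2.imwrite("pics/scene3.png",im2)
# crops: side origin (110,120), scene (120,120), 100x150 x4
cv2.imwrite("pics/g3.png",np.hstack([cv2.resize(im[120:270,110:210],(400,600),interpolation=2),cv2.resize(im2[130:280,130:230],(400,600),interpolation=2)]))
E
```

```text
[470.60860234 -91.96442714 315.00093151] [-2.28713119e+00  2.15372337e+00  3.83501376e-05] 16.660806152742147 13.225
```

View pics/g3.png

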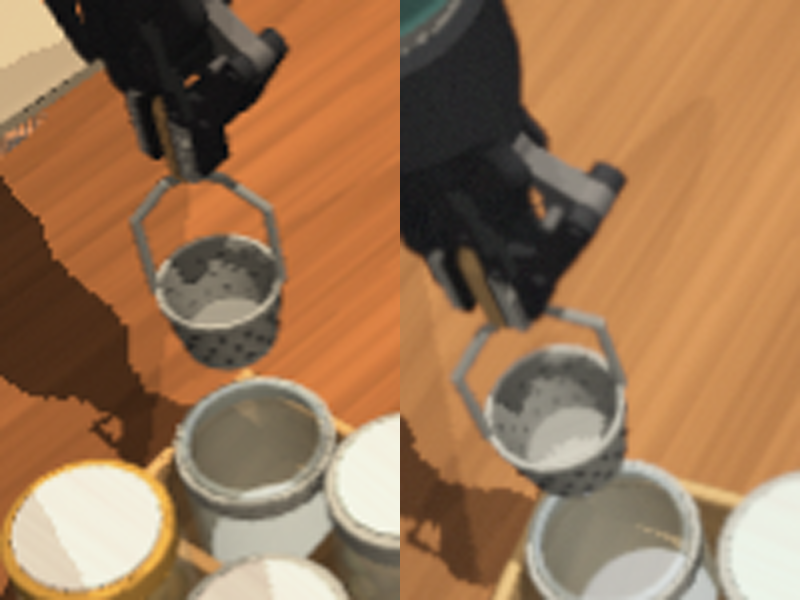

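The basket hangs well clear above the open jar. In this crop the cup rim is centred at (220,285) in the side view and (556,410) in the scene view. I'll triangulate the rim, shoulders and mouth.

```bash
python3 - <<'E'
from tri import *
np.set_printoptions(precision=1,suppress=True)
O={"side":(110,120),"scene":(130,130)}
s=lambda n,u,v:((u+.5)/4-.5+O[n][0],(v+.5)/4-.5+O[n][1])
for nm,a,b,z in [("rim",(220,285),(156,410),235),("shL",(138,222),(58,380),280),("shR",(270,207),(205,322),280),("mouth",(256,438),(214,540),108)]:
    A,B=s("side",*a),s("scene",*b)
    print(nm,*tri([("side",A),("scene",B)]),atz("side",A,z)[:2],atz("scene",B,z)[:2])
E
```

```text
rim [469.1 -89.5 226.9] [np.float64(0.6374181402198318), np.float64(0.6374181402197862)] [475.2 -92.6] [472.9 -93.2]
shL [ 451.2 -111.6  275.8] [np.float64(1.1248077797995883), np.float64(1.1248077797996383)] [ 454.9 -112.4] [ 453.3 -114.3]
shR [493.7 -70.5 282.6] [np.float64(0.1815958335350892), np.float64(0.18159583353498193)] [491.8 -68.9] [492.4 -69.5]
mouth [473.5 -93.6 113.9] [np.float64(1.1476713860006598), np.float64(1.1476713860005898)] [470.  -90.1] [470.8 -92.8]
```

```bash
python3 - <<'E'
from cell import r,viewer
import numpy as np, cv2
r.move_straight([469.3,-91.7,247],feed=50)
r.wait(.5)
print(r.current_tool_pos(),r.current_contact_force(),r.current_gripper_width(),r.current_time_s())
im=viewer.get_image("side");im2=viewer.get_image("scene")
cv2.imwrite("pics/g4.png",np.hstack([cv2.resize(im[150:270,130:210],(400,600),interpolation=2),cv2.resize(im2[180:300,140:220],(400,600),interpolation=2)]))
E
```

```text
[469.29973898 -91.70756155 247.01780317] [-0.72869328 -0.77781    -1.87758052] 16.49854988440964 15.3333
```

View pics/g4.png

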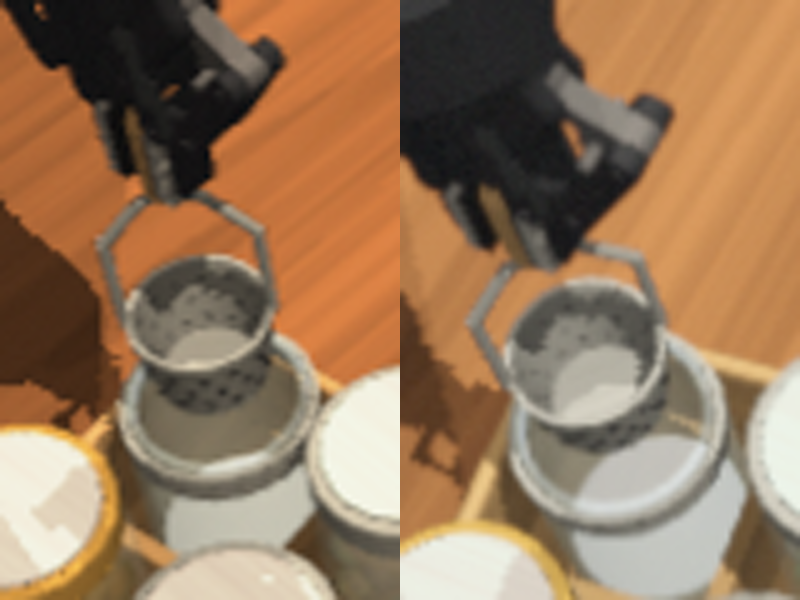

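The cup is above the mouth with no contact visible. I'll fit the cup and mouth circles to the outlines I read in both views, to get the actual gap and offset.

```bash
python3 - <<'E'
from tri import *
from scipy.optimize import least_squares
np.set_printoptions(precision=1,suppress=True)
O={"side":(130,150),"scene":(140,180)}
t=np.linspace(0,2*np.pi,180)
def proj(n,P):
    c=viewer.camera_info(n); q=cv2.projectPoints(P,np.array(c['rvec'],float),np.array(c['tvec'],float),np.array(c['camera_matrix']),np.array(c['dist_coeffs']))[0][:,0]
    return (q+.5-np.array(O[n]))*5-.5
circ=lambda x,y,z,R:np.c_[x+R*np.cos(t),y+R*np.sin(t),0*t+z]
def ext(q): return np.r_[q.min(0),q.max(0)]
# rim extents xmin,ymin,xmax,ymax ; bottom ymax
obs={"side":([124,254,275,370],414),"scene":([107,279,265,432],449)}
def res(p):
    e=[]
    for n in obs:
        e+=list(ext(proj(n,circ(p[0],p[1],p[2]+40,29)))-obs[n][0])
        q=proj(n,circ(p[3],p[4],p[2],22)); e.append(q[:,1].max()-obs[n][1])
    e+=[(p[3]-p[0])*.3,(p[4]-p[1])*.3]
    return e
s=least_squares(res,[470,-92,127,470,-92]); print("basket",s.x,np.array(s.fun))
# mouth outer: xmin,xmax
om={"side":(120,320,333-0),"scene":(110,328,None)}
def rm(p):
    e=[]
    for n,(a,b,c) in om.items():
        q=ext(proj(n,circ(p[0],p[1],108,p[2]))); e+=[q[0]-a,q[2]-b]
    return e
for x0 in [(470,-92,38)]:
    m=least_squares(rm,x0); print("mouth",m.x,np.array(m.fun))
E
```

```text
basket [471.2 -91.6 126.6 470.8 -88.4] [-2.6  0.9 -1.5  3.8 -0.1 -2.8 -1.5  5.2 -3.7  0.2 -0.1  1. ]
mouth [469.1 -89.   40.3] [-0.5  0.5  0.5 -0.5]
```

```bash
python3 - <<'E'
from cell import r
r.move_straight([468.8,-91.2,244.5],feed=20)
r.wait(1)
print(r.current_tool_pos(),r.current_gripper_width(),r.current_time_s())
print(r.finish_job())
E
```

```text
[468.81668125 -91.22004613 244.48654723] 16.461083858682496 16.7167
the job is handed in; nothing more can be done
None
```

The job is handed in at about 17 s: the basket is held still and level, centred on the open jar's mouth to within about 3 mm and about 16 mm above the rim by my camera measurements; the verdict wasn't shown.

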